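# Walk the iron forming block home against the bench stop and latch it

## Robot

A 6-joint arm with a two-finger parallel gripper is mounted at the origin on the work surface. World frame = base frame: x ahead of the robot, y to its left, z up, the work surface at z = 0. Lengths are in mm, angles in degrees, forces in N, time in s.
With the tool pointing down it reaches from about 300 to 850 mm from the base axis. Payload 4.2 kg.
Tool frame: the origin (TCP) lies at the very end of the fingers, on their centre line; the grasp point (between the pads) lies 19 mm behind it (env.grip_depth is the distance from the TCP to the grasp point, in mm); z points along the fingers, y is the line along which they close (so a half turn about z gives the same grasp; the last joint's range is limited). The gripper opens to 91 mm and grips with 3 to 60 N. Pads are 32 mm wide; open, the fingers measure 118 mm over their backs; the gripper's body (76 mm by 178 mm) begins 60 mm behind the grasp point.
Start: joints at [76.203, 18.312, 89.639, -0, 72.044, -1.146], TCP at [125.932, 561.056, 213.976] pointing down, gripper open.
Joint ranges: [-177.97, 177.97], [-48.28, 115.42], [12.27, 149.76], [-77.06, 257.06], [2.81, 150.46], [-146.56, 146.56]. Speed limits (degrees/s): [147.25, 147.25, 180, 180, 180, 180].

## Interface

Orientations are given as [roll, pitch, yaw] about the fixed x, y, z axes, in that order (R = Rz(yaw) Ry(pitch) Rx(roll)).
In Python, from workcell import env, cams gives the robot as it stands.
- The arm moves only by the tool apply_moves, never from a script. Its argument "deltas" is a list of rows, each a list of 5 numbers: the shift along the tool's x, y, z in m, then the turn about the tool's z in rad, then the opening, from -1 (shut) to 1 (fully open), so that 0 is half open. In form: [[tx, ty, tz, roll, gripper], ...]. A call has 1 to 5 rows; each row is the pose to reach, as a shift and turn from the pose commanded when the call began, along the tool's axes at that moment; what a row does not reach only later rows make up. A row lasts 1/10 s, in which the tool goes at most 50 mm and 8.59 degrees, less where a joint would pass 70% of its speed; a pose out of reach is approached as far as the arm can. A call with a gripper value outside its range is refused whole. The fingers move at their own pace and stop on an object; "grip_force" is the grip in N (left out, the last holds). Time passes only in rows, so rows that repeat a pose let the fingers close. It gives the time, the measured TCP pose, the force, the opening and the grip force at its end, in the units of the state.
- env.state(): the state, without advancing time (a new reading comes with each control period).
- cams.grab_frame(name): name is "scene" or "top" or "wrist"; returns the picture (400x640x3 uint8, blue, green, red); there is no depth.
- cams.get_calibration(name): a dict with "mtx" (3x3 intrinsics, pixels), "eye" and "attitude" of the camera in the world; the wrist camera has in their place "tool_from_camera" (4x4, takes a point from camera to tool coordinates, whose origin is the TCP and whose axes are the flange's). Camera axes: x right, y down, z forward; pixel columns grow to the right and rows downward; lengths in mm; the calibration is good to about 2 mm. A picture is of the moment at which its call begins: read the wrist's pose just before it. get_calibration takes no time and is no camera call.
- env.job_done(): hands the job in; it is judged then, once.
The state is a dict: "time_s": time; "qpos": joint angles; "qvel": joint speeds; "effort": joint torques, N m; "ee_pos": TCP position; "ee_rot": TCP orientation; "force": force on the tool from outside, world axes, zero at the start; "torque": the same for the moment, N m; "gripper_width": finger opening in mm; "gripper_force": force on a finger pad.
Only numpy, scipy, OpenCV 4.12 (cv2) and the standard library are available. Lean on these libraries where they do the work, as an engineer would, in place of code of your own. Each camera call takes 0.05 s, during which the arm holds its last target. There are 200 camera calls.

## Task

The blue iron forming block with the wooden dome is too heavy to shove straight ahead: walk it along the bench by pushing slowly on the black roller along its near side, at alternate ends, so that it swings ahead, until it sits flush on both steel pads of the bench stop and you feel it bear on the stop with a few newtons (at least 3 N more than it took to slide it). Then swing the yellow latch bar fully closed behind it. Never push the block with more than 22 N, never lift or tip it, and leave the other things on the bench alone.

Things in the scene. Friction and masses are not known exactly. Their poses are not given: they have to be found in the camera images.
- block: forming block, 4.3 kg; blue iron base 90 mm deep (x, with the roller) by 240 mm wide (y), 6 to 40 mm up, on feet at x = +-20, y = +-80 mm; wooden dome 84 mm across in its middle, top at 116 mm. Origin: centre of underside, +x towards the stop, +y left. Its near side is a free-turning black roller 236 mm long, 24 mm thick, axis 23 mm up, front at x = -45 mm, sprung 8 N/mm, 7 mm travel: push there
- end_left (a point): point on the block's far face (towards the stop), 80 mm left of its middle (block +y), 25 mm up; seated, it touches the left pad. Pushed at its middle the block slides only above 23 N; pushed slowly near one end of the roller (about 105 mm out) it slides at 12 to 17 N and swings about the other end's feet (least if the push follows that arc). Friction and mass vary a little
- end_right (a point): point on the block's far face, 80 mm right of its middle (block -y), 25 mm up; when seated it touches the right pad
- stop: fixed wooden bench stop 260 mm wide, 50 mm tall, with two steel pads 40 mm wide at y = +-80 mm, 8 to 44 mm up. Its x points away from the robot, y left. Both pads stand out alike, but by an amount that differs each time and is not measured: their faces lie at x = -8 to 0 mm, to be found by feel. Origin on the bench midway between them. A strap on the bench at y = -180 mm carries the latch
- latch (a joint): angle of the yellow latch bar about its upright pivot, rad: 0 points to the robot along the stop's -x; it grows as the bar swings in behind the block, to pi/2 (end stop, closed), along the stop's +y. It starts open, at -0.35 to 0.05, stays where left, and takes about 2 N at the red post. Closed, it clears the seated block's roller by 3 to 11 mm
- latch_post (a point): centre of the red upright post on the latch bar, by which it is pushed: 16 mm across, 28 to 84 mm above the bench (this point is 56 mm up), 80 mm from the pivot; the bar below it is 16 mm wide, 14 to 28 mm above the bench, and reaches 94 mm from the pivot
- latch_pivot (a point): top of the latch's pivot, 30 mm above the bench, at x = -109 mm, y = -180 mm of the stop
- pliers: red-handled pliers lying flat left of the stop, about 150 mm long; origin on the table under the joint; leave it alone
- offcut: pale wooden offcut 50 x 100 x 30 mm behind the stop; origin at the centre of its underside; leave it alone
- jar: closed amber jar, 52 mm across, 70 mm tall, behind the stop; origin at the centre of its underside; leave it alone
- mallet: hammer lying at the left of the bench; origin under its middle; leave it alone
- small_form: small wooden dome, 80 mm across, 54 mm tall, at the left of the bench; origin at the centre of its underside; leave it alone
- cup: white ceramic cup, 76 mm across, 85 mm tall, at the right of the bench; origin at the centre of its underside; leave it alone
- driver: screwdriver lying at the right of the bench; origin under its middle; leave it alone

How it is judged:
By the outcome, as a careful person would: the job done as asked, in the order asked, and still so for the second after the job is handed in, with the robot touching nothing.
It also fails if it takes over 72 s, if anything falls off the work surface, if the arm or the gripper's body presses on something with over 40 N, if the wrist force passes 120 N, or if a joint passes its speed limit or range.

## Working session

There is one attempt and no reset: what is moved stays moved. The work goes in short steps, Python scripts to look and compute and a tool call to move; the robot and the scene stay as the last step left them, time stands still between calls to the robot, and variables do not carry over. Pictures are saved under pics/ and viewed, at most 10 in all, crops included, and the job is handed in when it is done.

Besides the shell and the picture viewer there is one more tool, called after "Call:" as name(argument=value, ...), one argument or row to a line, values as JSON. apply_moves: Moves the arm, as the interface text tells. Its arguments: {"type":"object","properties":{"deltas":{"type":"array"},"grip_force":{"type":"number"}},"required":["deltas"]}

```bash
mkdir -p pics; ls; python3 - <<'E'
from workcell import env,cams
import cv2,numpy as np
for n in("top","scene"):
    cv2.imwrite(f"pics/{n}0.png",cams.grab_frame(n)); c=cams.get_calibration(n); print(n,{k:np.round(v,3).tolist() for k,v in c.items()})
print(env.state())
E
```

```text
pics
top {'mtx': [[386.522, 0.0, 316.609], [0.0, 386.522, 201.088], [0.0, 0.0, 1.0]], 'eye': [523.866, -18.051, 1078.258], 'attitude': [-175.486, 0.519, -90.21]}
scene {'mtx': [[388.377, 0.0, 315.244], [0.0, 388.377, 204.601], [0.0, 0.0, 1.0]], 'eye': [1180.621, -418.41, 889.364], 'attitude': [-140.369, 0.624, 53.804]}
{'time_s': 0.1, 'qpos': array([ 7.62039049e+01,  1.83474689e+01,  8.96986038e+01, -1.12107774e-03,
        7.20444343e+01, -1.14617072e+00]), 'qvel': array([ 0.06119104, -0.00363766, -0.23285773, -0.00686374, -0.00668836,
       -0.01034662]), 'effort': array([ 1.16829335e-03, -4.13337994e+01, -2.32510883e+01,  7.27828941e-02,
        4.21444466e-02, -7.96946824e-05]), 'ee_pos': array([125.82208573, 560.60497449, 213.2149675 ]), 'ee_rot': array([-1.79909490e+02, -7.44704918e-04,  1.67350422e+02]), 'force': array([0.05757512, 0.81120942, 0.23872835]), 'torque': array([0.01298136, 0.06136687, 0.01099392]), 'gripper_force': 0.0, 'gripper_width': 91.26440422641564}
```

View pics/top0.png

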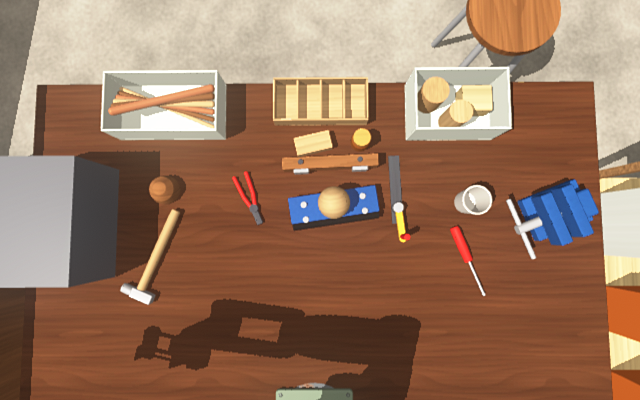

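View pics/scene0.png

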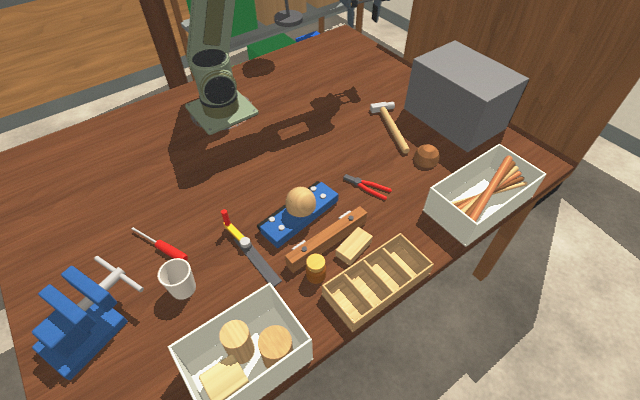

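The top view shows the block around (335,205), the stop at (330,161) with pads at about (301,171) and (360,168), and the latch pivot at (398,207) with its post at (405,238). I'll zoom in.

```bash
python3 - <<'E'
import cv2
a=cv2.imread("pics/top0.png")[145:245,275:415]
cv2.imwrite("pics/z.png",cv2.resize(a,None,fx=5.7,fy=5.7,interpolation=cv2.INTER_CUBIC))
E
```

```text
(no output)
```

View pics/z.png

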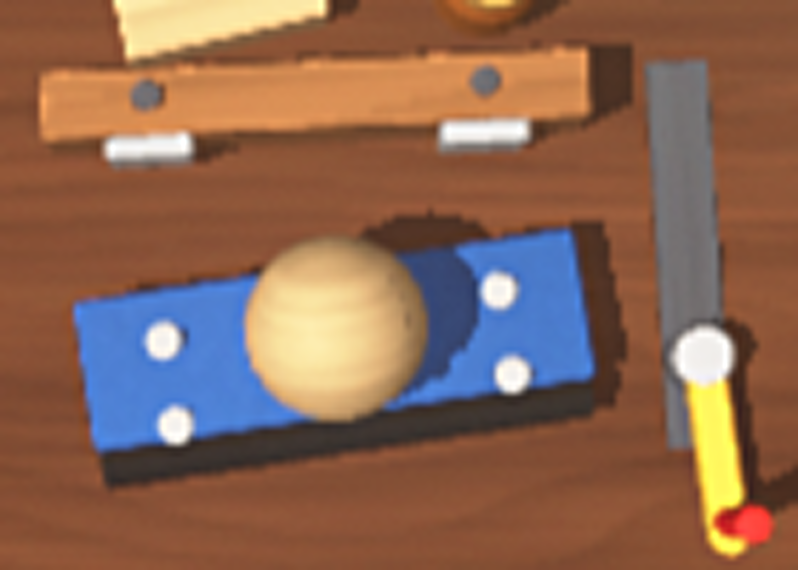

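```bash
cat > h.py <<'E'
import numpy as np
from workcell import env,cams
from scipy.spatial.transform import Rotation as R
def ray(cal,uv,z):
    d=R.from_euler('xyz',cal['attitude'],degrees=True).as_matrix()@np.linalg.inv(cal['mtx'])@np.array([*uv,1.])
    e=np.array(cal['eye']); return e+d*(z-e[2])/d[2]
E
python3 - <<'E'
from h import *
c=cams.get_calibration("top")
P={}
for n,u,v,z in [("bFL",75,303,40),("bFR",573,230,40),("bNR",595,380,40),("bNL",97,450,40),("dometop",337,328,85),("sNL",42,140,50),("sNR",590,118,50),("sFL",40,72,50),("sFR",588,48,50),("padLn_top",149,150,44),("padRn_top",485,135,44),("padLbot",149,163,8),("padRbot",485,150,8),("pivot",703,353,30),("posttop",752,524,84),("bartip",730,555,28)]:
    P[n]=ray(c,(275+(u+.5)/5.7-.5,145+(v+.5)/5.7-.5),z); print(n,np.round(P[n],1))
for a,b in [("bFL","bFR"),("bNL","bNR"),("sNL","sNR"),("sFL","sFR"),("padLn_top","padRn_top")]:
    d=P[a]-P[b]; print(a,b,np.linalg.norm(d),np.degrees(np.arctan2(-d[0],d[1])))
d=P["posttop"]-P["pivot"];print(d)
E
```

```text
bFL [615.3  68.9  40. ]
bFR [ 648.9 -167.1   40. ]
bNR [ 577.7 -176.3   40. ]
bNL [545.7  58.4  40. ]
dometop [599.4 -53.4  85. ]
sNL [691.6  83.8  50. ]
sNR [ 700.7 -174.4   50. ]
sFL [724.1  84.9  50. ]
sFR [ 734.1 -174.    50. ]
padLn_top [687.5  33.6  44. ]
padRn_top [ 693.9 -125.6   44. ]
padLbot [686.8  35.4   8. ]
padRbot [ 692.4 -129.2    8. ]
pivot [ 590.9 -229.4   30. ]
posttop [ 510.5 -238.9   84. ]
bartip [ 495.2 -240.6   28. ]
bFL bFR 238.35713651349124 8.11735765736072
bNL bNR 236.86644718328782 7.769872586480649
sNL sNR 258.42569394551697 2.025686088923929
sFL sFR 259.1134155525776 2.226256040807758
padLn_top padRn_top 159.32875199337505 2.287497632128402
[-80.39039345  -9.49966425  54.        ]
```

The sizes check out: block 238 mm, stop 259 mm and latch arm 80 mm. The block's yaw is about 8° and the stop's about 2.1°. The pad gap is about 66 mm on the left and 50 mm on the right. First approach: the left end of the roller.

Call:
apply_moves(
  deltas=[
    [-0.0375,-0.033,0,0.13,-1],
    [-0.075,-0.066,0,0.26,-1],
    [-0.1125,-0.099,0,0.39,-1],
    [-0.15,-0.132,0,0.52,-1],
    [-0.1875,-0.165,0,0.65,-1],
  ],
  grip_force=60,
)

```text
time_s: 0.6
ee_pos: [273.3, 357.1, 213.7]
ee_rot: [-180.0, 0.0, 129.8]
force: [1.1, 0.2, -0.0]
gripper_width: 54.0
gripper_force: 0.0
```

```bash
cat >> h.py <<'E'
def to(x,y,z,yaw):
    s=env.state(); p=s['ee_pos'];w=s['ee_rot'][2];a=np.radians(w)
    dx,dy=x-p[0],y-p[1]
    print("t",round(s['time_s'],2),"p",np.round(p,1),"yaw",round(w,2),"F",np.round(s['force'],2),"w",round(s['gripper_width'],1))
    r=-((yaw-w+180)%360-180)
    print("tx,ty,tz mm, roll rad",np.round([np.cos(a)*dx+np.sin(a)*dy,np.sin(a)*dx-np.cos(a)*dy,p[2]-z],1),round(np.radians(r),4))
E
python3 -c "
from h import *
to(505.6,39.1,100,98)"
```

```text
t 0.6 p [273.3 357.1 213.7] yaw 129.84 F [ 1.13  0.18 -0.02] w 54.0
tx,ty,tz mm, roll rad [-393.   -25.4  113.7] 0.5557
```

Call:
apply_moves(
  deltas=[
    [-0.04,-0.0025,0.01,0.11,-1],
    [-0.08,-0.005,0.02,0.22,-1],
    [-0.12,-0.0075,0.03,0.33,-1],
    [-0.16,-0.01,0.04,0.44,-1],
    [-0.2,-0.0125,0.05,0.5557,-1],
  ],
)

```text
time_s: 1.1
ee_pos: [392.5, 196.4, 163.4]
ee_rot: [-180.0, -0.0, 98.0]
force: [0.8, -0.2, 0.2]
gripper_width: 14.2
gripper_force: 0.0
```

```bash
python3 -c "
from h import *
to(505.6,39.1,12,98)"
```

```text
t 1.1 p [392.5 196.4 163.4] yaw 98.0 F [ 0.78 -0.22  0.2 ] w 14.2
tx,ty,tz mm, roll rad [-171.5   90.1  151.4] -0.0
```

Call:
apply_moves(
  deltas=[
    [-0.035,0.016,0.02,0,-1],
    [-0.07,0.032,0.04,0,-1],
    [-0.105,0.048,0.06,0,-1],
    [-0.14,0.064,0.08,0,-1],
    [-0.1715,0.08,0.1,0,-1],
  ],
)

```text
time_s: 1.6
ee_pos: [496.3, 38.1, 62.9]
ee_rot: [-180.0, -0.0, 98.2]
force: [0.0, 1.9, 0.6]
gripper_width: 0.3
gripper_force: 0.0
```

Call:
apply_moves(
  deltas=[
    [0,0.003,0.012,0,-1],
    [0,0.006,0.024,0,-1],
    [0,0.008,0.036,0,-1],
    [0,0.008,0.048,0,-1],
    [0,0.008,0.0514,0,-1],
  ],
)

```text
time_s: 2.1
ee_pos: [502.5, 41.8, 11.3]
ee_rot: [-179.9, -0.0, 98.4]
force: [-0.3, 0.6, 0.4]
gripper_width: 0.3
gripper_force: 0.0
```

```bash
python3 - <<'E'
from h import *
to(505.6,39.1,12,98)
import cv2
a=cams.grab_frame("top");cv2.imwrite("pics/t1.png",cv2.resize(a[145:245,275:415],None,fx=5.7,fy=5.7,interpolation=cv2.INTER_CUBIC))
E
```

```text
t 2.1 p [502.5  41.8  11.3] yaw 98.35 F [-0.27  0.64  0.35] w 0.3
tx,ty,tz mm, roll rad [-3.1  2.7 -0.7] 0.0062
```

View pics/t1.png

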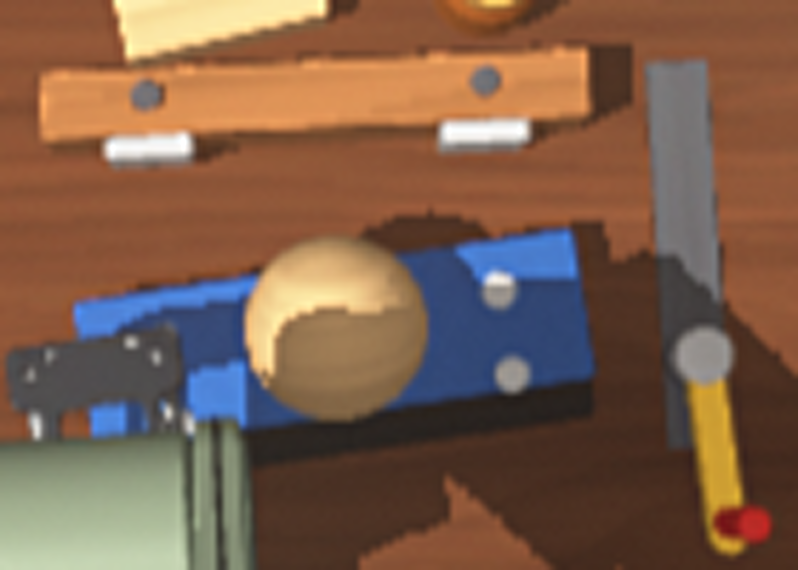

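The gripper sits behind the left end of the roller and clear of the dome. Next I creep in to contact.

Call:
apply_moves(
  deltas=[
    [-0.001,0.0015,0,0,-1],
    [-0.002,0.003,0,0,-1],
    [-0.002,0.0045,0,0,-1],
    [-0.002,0.006,0,0,-1],
    [-0.002,0.0075,0,0,-1],
  ],
)

```text
time_s: 2.65
ee_pos: [511.8, 40.0, 12.8]
ee_rot: [180.0, -0.0, 98.3]
force: [-0.2, -1.3, -1.0]
gripper_width: 0.6
gripper_force: 0.0
```

Call:
apply_moves(
  deltas=[
    [0,0.0006,0,0,-1],
    [0,0.0012,0,0,-1],
    [0,0.0018,0,0,-1],
    [0,0.0024,0,0,-1],
    [0,0.003,0,0,-1],
  ],
)

```text
time_s: 3.15
ee_pos: [514.5, 40.5, 12.5]
ee_rot: [-180.0, -0.0, 98.3]
force: [0.8, -0.3, -0.3]
gripper_width: 0.2
gripper_force: 0.0
```

Call:
apply_moves(
  deltas=[
    [0,0.0006,0,0,-1],
    [0,0.0012,0,0,-1],
    [0,0.0018,0,0,-1],
    [0,0.0024,0,0,-1],
    [0,0.003,0,0,-1],
  ],
)

```text
time_s: 3.65
ee_pos: [517.5, 40.9, 12.5]
ee_rot: [-180.0, -0.0, 98.3]
force: [-0.2, -0.8, -0.8]
gripper_width: 0.3
gripper_force: 0.0
```

```bash
python3 -c "
from h import *
to(505.6,39.1,12,98)"
```

```text
t 3.65 p [517.5  40.9  12.5] yaw 98.27 F [-0.23 -0.8  -0.81] w 0.3
tx,ty,tz mm, roll rad [ -0.1 -12.    0.5] 0.0047
```

Call:
apply_moves(
  deltas=[
    [0,0.0006,0,0,-1],
    [0,0.0012,0,0,-1],
    [0,0.0018,0,0,-1],
    [0,0.0024,0,0,-1],
    [0,0.003,0,0,-1],
  ],
)

```text
time_s: 4.15
ee_pos: [518.6, 41.1, 12.1]
ee_rot: [-179.8, -0.0, 98.3]
force: [-5.2, -1.7, 0.2]
gripper_width: 0.4
gripper_force: 2.7
```

Call:
apply_moves(
  deltas=[
    [0.0002,0.0008,0,0.004,-1],
    [0.0004,0.0016,0,0.008,-1],
    [0.0006,0.0024,0,0.012,-1],
    [0.0008,0.0032,0,0.016,-1],
    [0.001,0.004,0,0.02,-1],
  ],
)

```text
time_s: 4.65
ee_pos: [519.3, 41.6, 11.3]
ee_rot: [-179.4, 0.1, 97.2]
force: [-9.8, -6.6, 0.5]
gripper_width: 0.6
gripper_force: 5.3
```

```bash
python3 -c "
from h import *
to(505.6,39.1,12,98)"
```

```text
t 4.65 p [519.3  41.6  11.3] yaw 97.19 F [-9.81 -6.56  0.52] w 0.6
tx,ty,tz mm, roll rad [ -0.8 -13.9  -0.7] -0.0142
```

Call:
apply_moves(
  deltas=[
    [0,0.0006,0,0,-1],
    [0,0.0012,0,0,-1],
    [0,0.0018,0,0.002,-1],
    [0,0.0024,0,0.004,-1],
    [0,0.003,0,0.006,-1],
  ],
)

```text
time_s: 5.15
ee_pos: [519.8, 41.7, 10.7]
ee_rot: [-179.1, 0.0, 96.8]
force: [-12.9, -5.7, 2.1]
gripper_width: 0.4
gripper_force: 7.0
```

Call:
apply_moves(
  deltas=[
    [0,0.0004,0,0,-1],
    [0,0.0008,-0.0003,0,-1],
    [0,0.0012,-0.0006,0,-1],
    [0,0.0016,-0.001,0,-1],
    [0,0.002,-0.001,0,-1],
  ],
)

```text
time_s: 5.65
ee_pos: [520.2, 41.8, 11.3]
ee_rot: [-178.9, 0.0, 96.9]
force: [-15.1, -6.5, 2.4]
gripper_width: 0.4
gripper_force: 8.0
```

Call:
apply_moves(
  deltas=[
    [0,0.0004,0,0,-1],
    [0,0.0008,0,0,-1],
    [0,0.0012,0,0,-1],
    [0,0.0016,0,0,-1],
    [0,0.002,0,0,-1],
  ],
)

```text
time_s: 6.15
ee_pos: [522.1, 42.6, 11.2]
ee_rot: [-178.9, -0.0, 96.8]
force: [-15.3, -4.1, 1.5]
gripper_width: 0.3
gripper_force: 7.9
```

It started sliding at about 16 N. I'll carry on along the arc.

Call:
apply_moves(
  deltas=[
    [0.0002,0.0012,0,0.005,-1],
    [0.0005,0.0024,0,0.011,-1],
    [0.0008,0.0036,0,0.017,-1],
    [0.001,0.0048,0,0.023,-1],
    [0.0013,0.006,0,0.029,-1],
  ],
)

```text
time_s: 6.65
ee_pos: [527.3, 45.0, 11.1]
ee_rot: [-178.8, -0.0, 95.1]
force: [-16.2, -1.8, 2.2]
gripper_width: 0.4
gripper_force: 8.2
```

Call:
apply_moves(
  deltas=[
    [0.0003,0.0013,0,0.007,-1],
    [0.0006,0.0026,0,0.014,-1],
    [0.0009,0.0039,0,0.021,-1],
    [0.0012,0.0052,0,0.028,-1],
    [0.0015,0.0065,0,0.035,-1],
  ],
)

```text
time_s: 7.15
ee_pos: [533.4, 47.4, 11.0]
ee_rot: [-178.8, -0.0, 93.1]
force: [-16.1, -0.4, 1.9]
gripper_width: 0.5
gripper_force: 8.4
```

Call:
apply_moves(
  deltas=[
    [0.0005,0.0015,0,0.007,-1],
    [0.001,0.003,0,0.014,-1],
    [0.0015,0.0045,0,0.021,-1],
    [0.002,0.006,0,0.028,-1],
    [0.0024,0.0075,0,0.036,-1],
  ],
)

```text
time_s: 7.65
ee_pos: [540.8, 50.1, 11.0]
ee_rot: [-178.8, 0.0, 91.0]
force: [-16.8, -1.5, 2.2]
gripper_width: 0.4
gripper_force: 8.4
```

Call:
apply_moves(
  deltas=[
    [0.0005,0.0016,0,0.008,-1],
    [0.001,0.0032,0,0.016,-1],
    [0.0014,0.0048,0,0.024,-1],
    [0.0018,0.0064,0,0.032,-1],
    [0.0022,0.008,0,0.042,-1],
  ],
)

```text
time_s: 8.15
ee_pos: [548.6, 52.6, 10.9]
ee_rot: [-178.8, 0.1, 88.6]
force: [-16.3, -0.3, 2.2]
gripper_width: 0.4
gripper_force: 8.4
```

Call:
apply_moves(
  deltas=[
    [0.0005,0.0016,0,0.008,-1],
    [0.001,0.0032,0,0.016,-1],
    [0.0014,0.0048,0,0.025,-1],
    [0.0018,0.0064,0,0.034,-1],
    [0.0022,0.008,0,0.043,-1],
  ],
)

```text
time_s: 8.65
ee_pos: [556.7, 54.8, 10.8]
ee_rot: [-178.8, 0.1, 86.1]
force: [-16.4, 1.7, 2.4]
gripper_width: 0.1
gripper_force: 8.5
```

Call:
apply_moves(
  deltas=[
    [0.0005,0.0017,0,0.009,-1],
    [0.001,0.0034,0,0.018,-1],
    [0.0014,0.0051,0,0.027,-1],
    [0.0018,0.0068,0,0.036,-1],
    [0.0022,0.0085,0,0.045,-1],
  ],
)

```text
time_s: 9.15
ee_pos: [565.3, 56.7, 10.8]
ee_rot: [-178.8, 0.1, 83.5]
force: [-16.3, 1.0, 1.8]
gripper_width: 0.6
gripper_force: 8.6
```

```bash
python3 -c "
from h import *
to(520,-150,12,84)"
```

```text
t 9.15 p [565.3  56.7  10.8] yaw 83.52 F [-16.32   0.99   1.81] w 0.6
tx,ty,tz mm, roll rad [-210.5  -21.6   -1.2] -0.0084
```

Call:
apply_moves(
  deltas=[
    [0,-0.02,0,0,-1],
    [0,-0.024,-0.02,0,-1],
    [-0.01,-0.024,-0.05,0,-1],
    [-0.055,-0.024,-0.053,0,-1],
    [-0.1,-0.024,-0.053,0,-1],
  ],
)

```text
time_s: 9.65
ee_pos: [542.9, -40.6, 68.5]
ee_rot: [179.6, -0.0, 83.8]
force: [0.9, -0.4, -0.9]
gripper_width: 0.5
gripper_force: 0.0
```

Call:
apply_moves(
  deltas=[
    [-0.045,0,0,0,-1],
    [-0.09,0,0,0,-1],
    [-0.11,0,0.005,0,-1],
    [-0.11,0,0.035,0,-1],
    [-0.11,0,0.052,0,-1],
  ],
)

```text
time_s: 10.15
ee_pos: [528.9, -150.7, 13.7]
ee_rot: [179.9, 0.0, 83.5]
force: [0.7, -0.6, -0.2]
gripper_width: 0.6
gripper_force: 0.0
```

```bash
python3 - <<'E'
from h import *
to(534,-151,12,84)
import cv2
a=cams.grab_frame("top");cv2.imwrite("pics/t2.png",cv2.resize(a[145:245,275:415],None,fx=5.7,fy=5.7,interpolation=cv2.INTER_CUBIC))
E
```

```text
t 10.15 p [ 528.9 -150.7   13.7] yaw 83.48 F [ 0.69 -0.58 -0.25] w 0.6
tx,ty,tz mm, roll rad [0.3 5.1 1.7] -0.0091
```

View pics/t2.png

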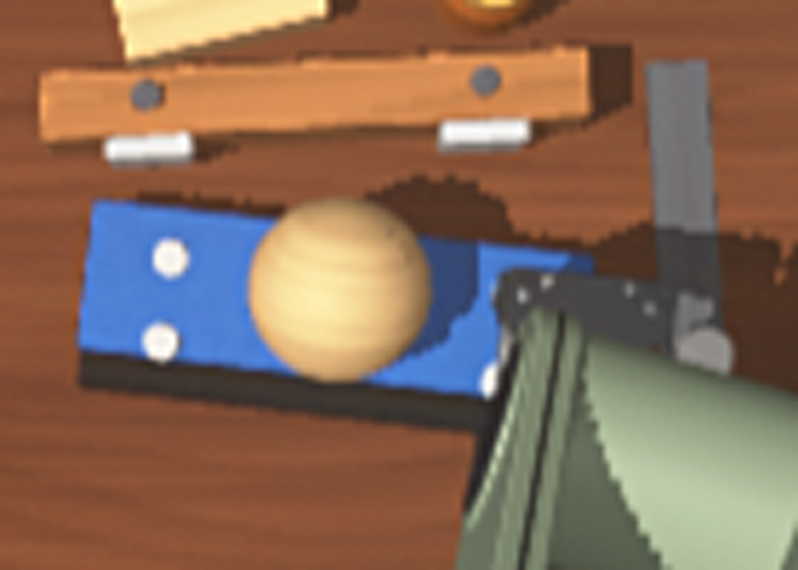

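The block's yaw is about −6.8° (−9° relative to the stop), with about 39 mm still to go. Next I push the right end.

Call:
apply_moves(
  deltas=[
    [0,0.0015,0,0,-1],
    [0,0.003,0.0005,0,-1],
    [0,0.0045,0.001,0,-1],
    [0,0.006,0.001,0,-1],
    [0,0.007,0.001,0,-1],
  ],
)

```text
time_s: 10.7
ee_pos: [535.7, -150.2, 14.2]
ee_rot: [179.9, 0.0, 83.6]
force: [0.0, -0.1, 0.2]
gripper_width: 0.4
gripper_force: 0.0
```

Call:
apply_moves(
  deltas=[
    [0,0.001,0,0,-1],
    [0,0.002,0,0,-1],
    [0,0.003,0,0,-1],
    [0,0.004,0,0,-1],
    [0,0.005,0,0,-1],
  ],
)

```text
time_s: 11.2
ee_pos: [538.9, -150.6, 13.2]
ee_rot: [-179.8, -0.0, 83.6]
force: [-3.0, 0.5, 0.8]
gripper_width: 0.9
gripper_force: 1.6
```

Call:
apply_moves(
  deltas=[
    [0,0.001,0,0,-1],
    [-0.0001,0.002,0,0,-1],
    [-0.0002,0.0028,0.0005,0,-1],
    [-0.0003,0.0034,0.0005,0,-1],
    [-0.0004,0.004,0.0005,0,-1],
  ],
)

```text
time_s: 11.7
ee_pos: [539.7, -150.7, 11.8]
ee_rot: [-179.5, -0.1, 83.6]
force: [-9.2, 0.1, 1.0]
gripper_width: 0.6
gripper_force: 4.4
```

Call:
apply_moves(
  deltas=[
    [-0.0001,0.0005,0,0,-1],
    [-0.0002,0.001,0,0,-1],
    [-0.0003,0.0014,0,0,-1],
    [-0.0004,0.0018,0,0,-1],
    [-0.0005,0.0022,0,0,-1],
  ],
)

```text
time_s: 12.2
ee_pos: [540.1, -150.8, 11.3]
ee_rot: [-179.2, -0.1, 83.6]
force: [-10.7, 1.1, 0.5]
gripper_width: 0.3
gripper_force: 5.7
```

Call:
apply_moves(
  deltas=[
    [-0.0002,0.0007,0,0,-1],
    [-0.0003,0.0013,0,0,-1],
    [-0.0004,0.0018,0,0,-1],
    [-0.0005,0.0022,0,0,-1],
    [-0.0006,0.0026,0,0,-1],
  ],
)

```text
time_s: 12.7
ee_pos: [540.5, -150.9, 10.8]
ee_rot: [-179.0, -0.2, 83.6]
force: [-13.8, 3.3, 2.2]
gripper_width: 0.8
gripper_force: 7.2
```

Call:
apply_moves(
  deltas=[
    [-0.0002,0.0004,0,-0.002,-1],
    [-0.0003,0.0008,0,-0.004,-1],
    [-0.0004,0.0012,0,-0.006,-1],
    [-0.0005,0.0016,0,-0.008,-1],
    [-0.0006,0.002,0,-0.01,-1],
  ],
)

```text
time_s: 13.2
ee_pos: [540.8, -151.1, 10.3]
ee_rot: [-178.8, -0.3, 84.2]
force: [-16.4, 4.8, 1.8]
gripper_width: 0.6
gripper_force: 8.4
```

Call:
apply_moves(
  deltas=[
    [0,0.0003,0,-0.001,-1],
    [-0.0001,0.0006,0,-0.002,-1],
    [-0.0002,0.0009,0,-0.003,-1],
    [-0.0003,0.0012,0,-0.004,-1],
    [-0.0004,0.0016,0,-0.005,-1],
  ],
)

```text
time_s: 13.7
ee_pos: [542.6, -151.9, 10.4]
ee_rot: [-178.8, -0.2, 84.5]
force: [-15.2, 3.7, 1.6]
gripper_width: 0.4
gripper_force: 8.0
```

Call:
apply_moves(
  deltas=[
    [-0.0004,0.0014,0,-0.007,-1],
    [-0.0008,0.0028,0,-0.014,-1],
    [-0.0012,0.0042,0,-0.021,-1],
    [-0.0015,0.0056,0,-0.028,-1],
    [-0.0018,0.007,0,-0.035,-1],
  ],
)

```text
time_s: 14.2
ee_pos: [549.1, -154.7, 10.3]
ee_rot: [-178.8, -0.2, 86.5]
force: [-16.6, 1.4, 1.4]
gripper_width: 0.2
gripper_force: 8.4
```

Call:
apply_moves(
  deltas=[
    [-0.0004,0.0016,0,-0.008,-1],
    [-0.0008,0.0032,0,-0.016,-1],
    [-0.0012,0.0048,0,-0.024,-1],
    [-0.0016,0.0064,0,-0.032,-1],
    [-0.002,0.008,0,-0.04,-1],
  ],
)

```text
time_s: 14.7
ee_pos: [556.8, -157.6, 10.2]
ee_rot: [-178.8, -0.3, 88.8]
force: [-16.1, 1.5, 2.5]
gripper_width: 0.2
gripper_force: 8.6
```

Call:
apply_moves(
  deltas=[
    [-0.0004,0.0016,0,-0.008,-1],
    [-0.0008,0.0032,0,-0.016,-1],
    [-0.0012,0.0048,0,-0.024,-1],
    [-0.0016,0.0064,0,-0.032,-1],
    [-0.002,0.008,0,-0.04,-1],
  ],
)

```text
time_s: 15.2
ee_pos: [564.6, -160.0, 10.2]
ee_rot: [-178.7, -0.3, 91.1]
force: [-17.0, 0.8, 2.4]
gripper_width: 0.6
gripper_force: 8.7
```

Call:
apply_moves(
  deltas=[
    [-0.0004,0.0016,-0.0003,-0.009,-1],
    [-0.0008,0.0032,-0.0006,-0.018,-1],
    [-0.0012,0.0048,-0.001,-0.027,-1],
    [-0.0016,0.0064,-0.001,-0.036,-1],
    [-0.002,0.008,-0.001,-0.044,-1],
  ],
)

```text
time_s: 15.7
ee_pos: [572.8, -162.2, 11.2]
ee_rot: [-178.8, -0.3, 93.7]
force: [-17.9, -0.7, 1.3]
gripper_width: 0.6
gripper_force: 8.8
```

Call:
apply_moves(
  deltas=[
    [-0.0004,0.0016,0,-0.009,-1],
    [-0.0008,0.0032,0,-0.018,-1],
    [-0.0012,0.0048,0,-0.027,-1],
    [-0.0016,0.0064,0,-0.036,-1],
    [-0.002,0.008,0,-0.045,-1],
  ],
)

```text
time_s: 16.2
ee_pos: [581.0, -164.0, 11.2]
ee_rot: [-178.8, -0.3, 96.3]
force: [-17.4, -1.0, 1.5]
gripper_width: 0.3
gripper_force: 8.7
```

Call:
apply_moves(
  deltas=[
    [-0.0004,0.0016,0,-0.009,-1],
    [-0.0008,0.0032,0,-0.018,-1],
    [-0.0012,0.0048,0,-0.027,-1],
    [-0.0016,0.0064,0,-0.036,-1],
    [-0.002,0.008,0,-0.045,-1],
  ],
)

```text
time_s: 16.7
ee_pos: [589.4, -165.5, 11.2]
ee_rot: [-178.8, -0.3, 98.9]
force: [-17.4, -1.2, 1.8]
gripper_width: 0.6
gripper_force: 8.7
```

Call:
apply_moves(
  deltas=[
    [0,-0.02,0,0,-1],
    [0,-0.024,-0.02,0,-1],
    [0.01,-0.024,-0.05,0,-1],
    [0.055,-0.024,-0.053,0,-1],
    [0.1,-0.024,-0.053,0,-1],
  ],
)

```text
time_s: 17.2
ee_pos: [562.1, -70.8, 68.7]
ee_rot: [179.7, 0.1, 98.6]
force: [0.2, 1.7, -1.6]
gripper_width: 0.4
gripper_force: 0.0
```

Call:
apply_moves(
  deltas=[
    [0.045,0,0,0,-1],
    [0.09,0,0,0,-1],
    [0.11,0,0.005,0,-1],
    [0.11,0,0.035,0,-1],
    [0.11,0,0.053,0,-1],
  ],
)

```text
time_s: 17.7
ee_pos: [543.9, 39.0, 13.3]
ee_rot: [179.9, -0.0, 98.8]
force: [-0.4, -0.9, -0.4]
gripper_width: 0.3
gripper_force: 0.0
```

```bash
python3 - <<'E'
from h import *
to(520,39,12,98)
import cv2
a=cams.grab_frame("top");cv2.imwrite("pics/t3.png",cv2.resize(a[145:245,275:415],None,fx=5.7,fy=5.7,interpolation=cv2.INTER_CUBIC))
E
```

```text
t 17.7 p [543.9  39.   13.3] yaw 98.83 F [-0.4  -0.88 -0.36] w 0.3
tx,ty,tz mm, roll rad [  3.7 -23.6   1.3] 0.0146
```

View pics/t3.png

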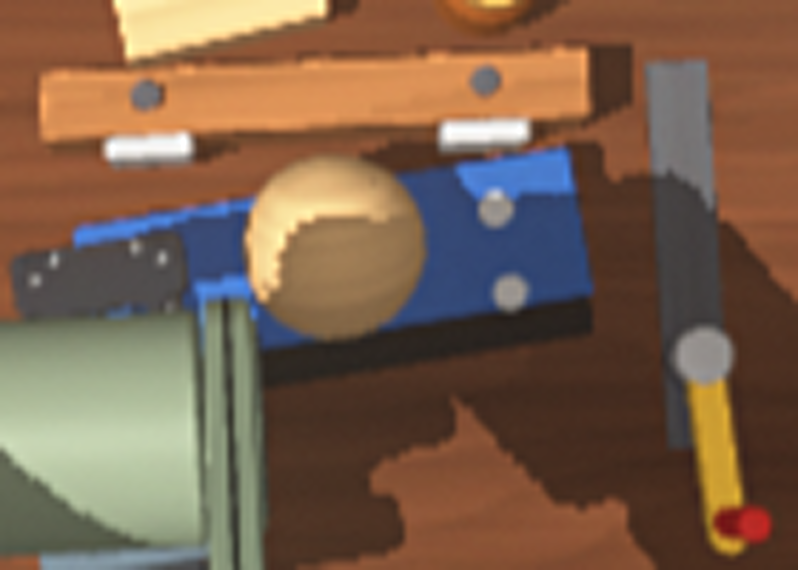

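The block is at about +8.7° (rel. +6.6°), with gaps of about 12 mm right and 30 mm left. Next: push the left end by about 31 mm of tool travel.

Call:
apply_moves(
  deltas=[
    [0,0.0022,0.0003,0,-1],
    [0,0.0044,0.0006,0,-1],
    [0,0.0066,0.001,0,-1],
    [0,0.008,0.001,0,-1],
    [0,0.009,0.001,0,-1],
  ],
)

```text
time_s: 18.25
ee_pos: [552.9, 39.0, 13.7]
ee_rot: [179.9, 0.0, 98.7]
force: [-0.1, 0.6, -0.4]
gripper_width: 0.5
gripper_force: 0.0
```

Call:
apply_moves(
  deltas=[
    [0,0.001,0,0,-1],
    [0,0.002,0,0,-1],
    [0,0.003,0,0,-1],
    [0,0.004,0,0,-1],
    [0,0.005,0,0,-1],
  ],
)

```text
time_s: 18.75
ee_pos: [554.9, 39.5, 12.4]
ee_rot: [-179.7, -0.0, 98.7]
force: [-4.9, -2.0, 1.0]
gripper_width: 0.5
gripper_force: 3.1
```

Call:
apply_moves(
  deltas=[
    [0.0001,0.001,0,0,-1],
    [0.0002,0.002,0,0,-1],
    [0.0004,0.003,0,0,-1],
    [0.0006,0.004,0,0,-1],
    [0.0008,0.0048,0,0,-1],
  ],
)

```text
time_s: 19.25
ee_pos: [555.7, 39.7, 11.4]
ee_rot: [-179.2, 0.0, 98.8]
force: [-11.5, -7.0, 1.5]
gripper_width: 0.1
gripper_force: 6.1
```

Call:
apply_moves(
  deltas=[
    [0.0002,0.0005,0,0.001,-1],
    [0.0003,0.0009,-0.0003,0.002,-1],
    [0.0004,0.0013,-0.0005,0.003,-1],
    [0.0005,0.0017,-0.0005,0.004,-1],
    [0.0006,0.002,-0.0005,0.005,-1],
  ],
)

```text
time_s: 19.75
ee_pos: [556.1, 39.9, 11.4]
ee_rot: [-179.0, 0.1, 98.5]
force: [-13.0, -9.1, 2.2]
gripper_width: 0.4
gripper_force: 7.1
```

Call:
apply_moves(
  deltas=[
    [0,0.0005,0,0.001,-1],
    [0,0.001,0,0.002,-1],
    [0,0.0014,0,0.003,-1],
    [0,0.0018,0,0.004,-1],
    [0,0.0022,0,0.005,-1],
  ],
)

```text
time_s: 20.25
ee_pos: [557.4, 40.7, 11.2]
ee_rot: [-178.9, 0.0, 98.2]
force: [-13.9, -6.2, 1.8]
gripper_width: 0.6
gripper_force: 7.5
```

Call:
apply_moves(
  deltas=[
    [0.0002,0.0014,0,0.007,-1],
    [0.0005,0.0028,0,0.014,-1],
    [0.0008,0.0042,0,0.021,-1],
    [0.001,0.0056,0,0.028,-1],
    [0.0013,0.007,0,0.036,-1],
  ],
)

```text
time_s: 20.75
ee_pos: [563.1, 43.7, 11.0]
ee_rot: [-178.8, -0.0, 96.1]
force: [-17.0, -3.1, 1.7]
gripper_width: 0.5
gripper_force: 8.1
```

Call:
apply_moves(
  deltas=[
    [0.0004,0.0015,0,0.008,-1],
    [0.0008,0.003,0,0.016,-1],
    [0.0011,0.0046,0,0.024,-1],
    [0.0014,0.0062,0,0.032,-1],
    [0.0018,0.0078,0,0.041,-1],
  ],
)

```text
time_s: 21.25
ee_pos: [570.2, 46.8, 10.8]
ee_rot: [-178.7, -0.0, 93.7]
force: [-16.4, -1.4, 2.3]
gripper_width: 0.3
gripper_force: 8.4
```

Call:
apply_moves(
  deltas=[
    [0.0004,0.0015,0,0.008,-1],
    [0.0008,0.003,0,0.016,-1],
    [0.0011,0.0046,0,0.024,-1],
    [0.0014,0.0062,0,0.032,-1],
    [0.0018,0.0078,0,0.041,-1],
  ],
)

```text
time_s: 21.75
ee_pos: [577.6, 49.5, 10.7]
ee_rot: [-178.7, 0.0, 91.4]
force: [-16.5, 0.0, 2.0]
gripper_width: 0.4
gripper_force: 8.6
```

Call:
apply_moves(
  deltas=[
    [0.0004,0.0015,-0.0003,0.008,-1],
    [0.0008,0.003,-0.0006,0.016,-1],
    [0.0011,0.0046,-0.001,0.024,-1],
    [0.0014,0.006,-0.001,0.032,-1],
    [0.0017,0.0074,-0.001,0.04,-1],
  ],
)

```text
time_s: 22.25
ee_pos: [584.9, 51.7, 11.6]
ee_rot: [-178.7, 0.0, 89.0]
force: [-17.1, 0.1, 1.7]
gripper_width: 0.5
gripper_force: 8.6
```

Call:
apply_moves(
  deltas=[
    [0.0001,0.0005,0,0.003,-1],
    [0.0002,0.001,0,0.006,-1],
    [0.0003,0.0014,0,0.008,-1],
    [0.0004,0.0018,0,0.01,-1],
    [0.0005,0.0022,0,0.012,-1],
  ],
)

```text
time_s: 22.75
ee_pos: [586.0, 52.1, 11.4]
ee_rot: [-178.6, 0.1, 88.4]
force: [-19.5, 0.2, 1.7]
gripper_width: 0.4
gripper_force: 9.6
```

Force rose to 19.5 N with the motion arrested, so the left end has met its pad. Now the right end.

Call:
apply_moves(
  deltas=[
    [0,-0.02,0,0,-1],
    [0,-0.024,-0.02,0,-1],
    [-0.01,-0.024,-0.05,0,-1],
    [-0.055,-0.024,-0.053,0,-1],
    [-0.1,-0.024,-0.053,0,-1],
  ],
)

```text
time_s: 23.25
ee_pos: [572.9, -47.5, 69.5]
ee_rot: [179.6, 0.0, 88.6]
force: [0.8, 0.1, -1.3]
gripper_width: 0.4
gripper_force: 0.0
```

Call:
apply_moves(
  deltas=[
    [-0.045,0,0,0,-1],
    [-0.09,0,0,0,-1],
    [-0.11,0,0.005,0,-1],
    [-0.11,0,0.035,0,-1],
    [-0.11,0,0.053,0,-1],
  ],
)

```text
time_s: 23.75
ee_pos: [568.2, -158.3, 13.6]
ee_rot: [179.9, 0.0, 88.3]
force: [-0.6, -0.0, -0.2]
gripper_width: 0.7
gripper_force: 0.0
```

Call:
apply_moves(
  deltas=[
    [0,0.0022,0.0003,0,-1],
    [0,0.0044,0.0006,0,-1],
    [0,0.0066,0.001,0,-1],
    [0,0.008,0.001,0,-1],
    [0,0.009,0.001,0,-1],
  ],
)

```text
time_s: 24.25
ee_pos: [577.5, -157.4, 14.4]
ee_rot: [179.9, 0.0, 88.4]
force: [0.5, -0.1, 0.1]
gripper_width: 0.4
gripper_force: 0.0
```

```bash
python3 - <<'E'
from h import *
to(565,-154,12,89)
import cv2
a=cams.grab_frame("top");cv2.imwrite("pics/t4.png",cv2.resize(a[145:245,275:415],None,fx=5.7,fy=5.7,interpolation=cv2.INTER_CUBIC))
E
```

```text
t 24.25 p [ 577.5 -157.4   14.4] yaw 88.43 F [ 0.45 -0.12  0.06] w 0.4
tx,ty,tz mm, roll rad [  3.  -12.6   2.4] -0.0099
```

View pics/t4.png

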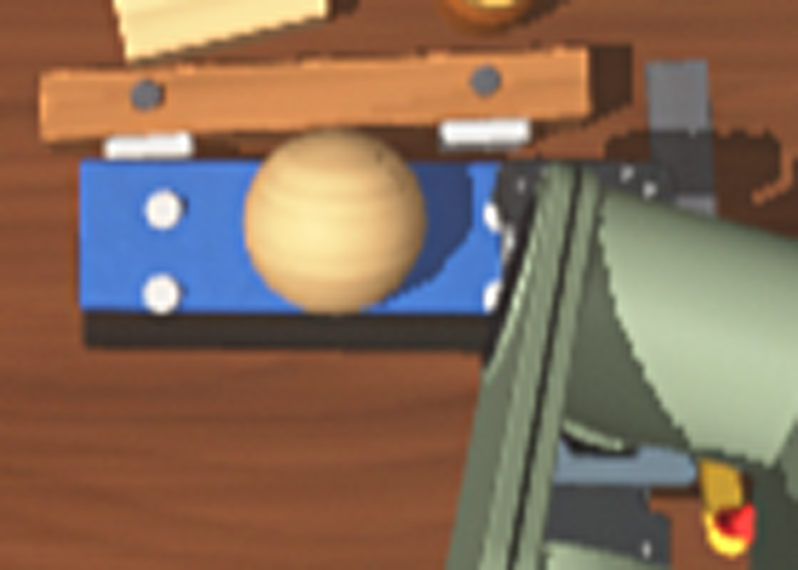

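The left end is on its pad and the right gap is about 6–7 mm. The tool is just behind the right end of the roller.

Call:
apply_moves(
  deltas=[
    [0,0.0015,0,0,-1],
    [0,0.003,0,0,-1],
    [0,0.0045,0.0005,0,-1],
    [0,0.006,0.001,0,-1],
    [0,0.0075,0.001,0,-1],
  ],
)

```text
time_s: 24.8
ee_pos: [580.9, -157.4, 11.5]
ee_rot: [-179.6, -0.0, 88.5]
force: [-8.5, -1.3, 0.6]
gripper_width: 0.5
gripper_force: 4.0
```

Call:
apply_moves(
  deltas=[
    [-0.0002,0.0007,0,0,-1],
    [-0.0003,0.0013,0,0,-1],
    [-0.0004,0.002,0,0,-1],
    [-0.0005,0.0026,0,0,-1],
    [-0.0006,0.0032,0,0,-1],
  ],
)

```text
time_s: 25.3
ee_pos: [581.3, -157.5, 10.7]
ee_rot: [-179.2, -0.1, 88.5]
force: [-10.8, -1.4, 1.7]
gripper_width: 0.6
gripper_force: 5.6
```

Call:
apply_moves(
  deltas=[
    [-0.0002,0.0006,-0.0005,0,-1],
    [-0.0004,0.0012,-0.0005,0,-1],
    [-0.0006,0.0018,-0.0005,0,-1],
    [-0.0007,0.0024,-0.0005,0,-1],
    [-0.0008,0.003,-0.0005,0,-1],
  ],
)

```text
time_s: 25.8
ee_pos: [581.9, -157.5, 10.6]
ee_rot: [-178.9, -0.2, 88.5]
force: [-14.9, 0.9, 1.7]
gripper_width: 0.7
gripper_force: 7.5
```

Call:
apply_moves(
  deltas=[
    [-0.0002,0.0004,0,-0.001,-1],
    [-0.0004,0.0008,0,-0.002,-1],
    [-0.0006,0.0011,0,-0.003,-1],
    [-0.0007,0.0014,0,-0.004,-1],
    [-0.0008,0.0017,0,-0.005,-1],
  ],
)

```text
time_s: 26.3
ee_pos: [582.1, -157.6, 10.1]
ee_rot: [-178.7, -0.3, 88.7]
force: [-15.6, 2.7, 2.3]
gripper_width: 0.2
gripper_force: 8.3
```

Call:
apply_moves(
  deltas=[
    [-0.0002,0.0004,0,-0.001,-1],
    [-0.0004,0.0008,0,-0.002,-1],
    [-0.0005,0.0011,0,-0.003,-1],
    [-0.0006,0.0014,0,-0.004,-1],
    [-0.0007,0.0017,0,-0.005,-1],
  ],
)

```text
time_s: 26.8
ee_pos: [583.6, -158.2, 10.0]
ee_rot: [-178.7, -0.3, 89.0]
force: [-16.5, 2.6, 1.0]
gripper_width: 0.7
gripper_force: 8.2
```

Call:
apply_moves(
  deltas=[
    [-0.0001,0.0005,0,-0.002,-1],
    [-0.0002,0.001,0,-0.004,-1],
    [-0.0003,0.0014,0,-0.006,-1],
    [-0.0004,0.0018,0,-0.008,-1],
    [-0.0004,0.002,0,-0.01,-1],
  ],
)

```text
time_s: 27.3
ee_pos: [585.5, -158.8, 9.9]
ee_rot: [-178.7, -0.3, 89.6]
force: [-16.3, 2.5, 2.2]
gripper_width: 0.6
gripper_force: 8.4
```

Call:
apply_moves(
  deltas=[
    [-0.0002,0.0007,0,-0.004,-1],
    [-0.0004,0.0014,0,-0.008,-1],
    [-0.0006,0.002,0,-0.011,-1],
    [-0.0007,0.0026,0,-0.014,-1],
    [-0.0008,0.0032,0,-0.017,-1],
  ],
)

```text
time_s: 27.8
ee_pos: [588.6, -159.9, 9.9]
ee_rot: [-178.7, -0.3, 90.6]
force: [-16.2, 1.8, 1.8]
gripper_width: 0.6
gripper_force: 8.6
```

Call:
apply_moves(
  deltas=[
    [-0.0001,0.0004,0,-0.002,-1],
    [-0.0002,0.0008,0,-0.004,-1],
    [-0.0003,0.0011,0,-0.006,-1],
    [-0.0004,0.0014,0,-0.008,-1],
    [-0.0004,0.0016,0,-0.009,-1],
  ],
)

```text
time_s: 28.3
ee_pos: [590.3, -160.4, 9.9]
ee_rot: [-178.7, -0.3, 91.1]
force: [-17.1, 0.9, 2.1]
gripper_width: 0.4
gripper_force: 8.5
```

Call:
apply_moves(
  deltas=[
    [-0.0001,0.0004,0,-0.002,-1],
    [-0.0002,0.0008,0,-0.004,-1],
    [-0.0003,0.0012,0,-0.006,-1],
    [-0.0003,0.0015,0,-0.008,-1],
    [-0.0003,0.0018,0,-0.01,-1],
  ],
)

```text
time_s: 28.8
ee_pos: [592.0, -160.9, 9.9]
ee_rot: [-178.7, -0.3, 91.7]
force: [-18.1, 0.3, 0.6]
gripper_width: 0.3
gripper_force: 8.6
```

Call:
apply_moves(
  deltas=[
    [-0.0001,0.0003,0,-0.002,-1],
    [-0.0002,0.0006,0,-0.004,-1],
    [-0.0002,0.0009,0,-0.005,-1],
    [-0.0003,0.0012,0,-0.006,-1],
    [-0.0003,0.0014,0,-0.008,-1],
  ],
)

```text
time_s: 29.3
ee_pos: [593.4, -161.3, 9.9]
ee_rot: [-178.7, -0.3, 92.2]
force: [-16.8, -0.3, 1.6]
gripper_width: 0.3
gripper_force: 8.7
```

Call:
apply_moves(
  deltas=[
    [-0.0001,0.0003,0,-0.002,-1],
    [-0.0002,0.0006,0,-0.003,-1],
    [-0.0002,0.0009,0,-0.005,-1],
    [-0.0003,0.0012,0,-0.006,-1],
    [-0.0003,0.0014,0,-0.007,-1],
  ],
)

```text
time_s: 29.8
ee_pos: [594.6, -161.6, 9.9]
ee_rot: [-178.7, -0.3, 92.6]
force: [-17.1, 0.3, 1.8]
gripper_width: 0.6
gripper_force: 9.0
```

Call:
apply_moves(
  deltas=[
    [0,0.0003,0,-0.001,-1],
    [-0.0001,0.0006,0,-0.002,-1],
    [-0.0001,0.0008,0,-0.002,-1],
    [-0.0001,0.001,0,-0.003,-1],
    [-0.0001,0.0012,0,-0.003,-1],
  ],
)

```text
time_s: 30.3
ee_pos: [594.9, -161.7, 9.7]
ee_rot: [-178.6, -0.3, 92.7]
force: [-19.7, -1.2, 2.8]
gripper_width: 0.9
gripper_force: 9.8
```

Blocked at 19.7 N, so the right pad is reached. I'll add a touch more bearing force.

Call:
apply_moves(
  deltas=[
    [0,0.0001,0,0,-1],
    [0,0.0002,0,0,-1],
    [0,0.0003,0,0,-1],
    [0,0.0004,0,0,-1],
    [0,0.0004,0,0,-1],
  ],
)

```text
time_s: 30.8
ee_pos: [594.9, -161.7, 9.6]
ee_rot: [-178.5, -0.3, 92.7]
force: [-20.3, -0.2, 2.7]
gripper_width: 0.8
gripper_force: 10.1
```

Call:
apply_moves(
  deltas=[
    [0,-0.02,0,0,-1],
    [0,-0.024,-0.02,0,-1],
    [0.01,-0.024,-0.05,0,-1],
    [0.055,-0.024,-0.053,0,-1],
    [0.1,-0.024,-0.053,0,-1],
  ],
)

```text
time_s: 31.3
ee_pos: [579.8, -64.2, 67.7]
ee_rot: [179.7, 0.0, 92.5]
force: [1.0, -0.0, -1.1]
gripper_width: 0.3
gripper_force: 0.0
```

Call:
apply_moves(
  deltas=[
    [0.045,0,0,0,-1],
    [0.09,0,0,0,-1],
    [0.11,0,0.005,0,-1],
    [0.11,0,0.035,0,-1],
    [0.11,0,0.053,0,-1],
  ],
)

```text
time_s: 31.8
ee_pos: [573.1, 46.8, 12.1]
ee_rot: [179.9, -0.0, 92.8]
force: [-1.2, -1.0, 0.2]
gripper_width: 0.2
gripper_force: 0.0
```

```bash
python3 - <<'E'
from h import *
to(580,50,12,92)
import cv2
a=cams.grab_frame("top");cv2.imwrite("pics/t5.png",cv2.resize(a[145:245,275:415],None,fx=5.7,fy=5.7,interpolation=cv2.INTER_CUBIC))
E
```

```text
t 31.8 p [573.1  46.8  12.1] yaw 92.76 F [-1.22 -1.01  0.24] w 0.2
tx,ty,tz mm, roll rad [2.9 7.  0.1] 0.0132
```

View pics/t5.png

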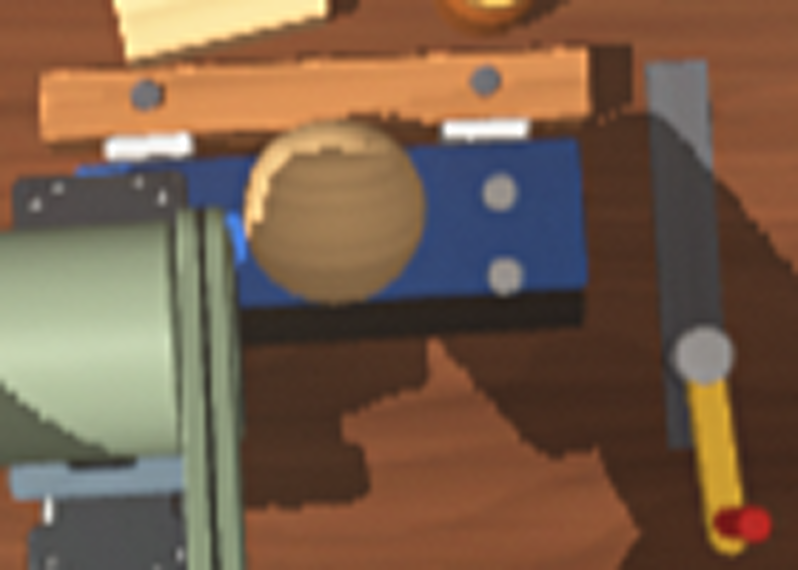

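The right end is seated and the left still has about 2–3 mm of gap. Now I close the left side.

Call:
apply_moves(
  deltas=[
    [0,0.0025,0,0,-1],
    [0,0.005,0,0,-1],
    [0,0.0075,0,0,-1],
    [0,0.009,0,0,-1],
    [0,0.0105,0,0,-1],
  ],
)

```text
time_s: 32.35
ee_pos: [581.9, 45.7, 13.1]
ee_rot: [-179.8, -0.0, 92.6]
force: [-5.5, -0.1, 0.3]
gripper_width: 0.3
gripper_force: 2.9
```

Call:
apply_moves(
  deltas=[
    [0.0001,0.001,0,0,-1],
    [0.0002,0.002,0,0,-1],
    [0.0003,0.003,0,0,-1],
    [0.0004,0.0035,-0.0005,0,-1],
    [0.0005,0.004,-0.0005,0,-1],
  ],
)

```text
time_s: 32.85
ee_pos: [582.5, 45.8, 12.4]
ee_rot: [-179.4, 0.0, 92.7]
force: [-10.0, -1.4, 1.1]
gripper_width: 0.4
gripper_force: 5.0
```

Call:
apply_moves(
  deltas=[
    [0.0002,0.0006,0,0,-1],
    [0.0003,0.0012,0,0,-1],
    [0.0004,0.0018,0,0,-1],
    [0.0005,0.0024,-0.0005,0,-1],
    [0.0006,0.003,-0.0005,0,-1],
  ],
)

```text
time_s: 33.35
ee_pos: [583.0, 45.9, 12.3]
ee_rot: [-179.1, 0.1, 92.7]
force: [-13.2, -3.7, 2.0]
gripper_width: 0.6
gripper_force: 6.8
```

Call:
apply_moves(
  deltas=[
    [0.0002,0.0004,0,0.001,-1],
    [0.0003,0.0008,0,0.002,-1],
    [0.0004,0.0012,0,0.003,-1],
    [0.0005,0.0015,0,0.004,-1],
    [0.0006,0.0018,0,0.005,-1],
  ],
)

```text
time_s: 33.85
ee_pos: [583.3, 46.0, 11.9]
ee_rot: [-178.9, 0.1, 92.4]
force: [-15.6, -5.5, 1.8]
gripper_width: 0.5
gripper_force: 7.8
```

Call:
apply_moves(
  deltas=[
    [0,0.0004,0,0.001,-1],
    [0,0.0008,0,0.002,-1],
    [0.0001,0.0012,0,0.003,-1],
    [0.0001,0.0015,0,0.004,-1],
    [0.0001,0.0018,0,0.005,-1],
  ],
)

```text
time_s: 34.35
ee_pos: [584.9, 46.6, 11.8]
ee_rot: [-178.9, 0.1, 92.1]
force: [-15.4, -4.1, 1.6]
gripper_width: 0.7
gripper_force: 7.9
```

Call:
apply_moves(
  deltas=[
    [0,0.0003,0,0.001,-1],
    [0.0001,0.0006,0,0.002,-1],
    [0.0001,0.0009,0,0.003,-1],
    [0.0002,0.0011,0,0.004,-1],
    [0.0002,0.0013,0,0.005,-1],
  ],
)

```text
time_s: 34.85
ee_pos: [585.8, 47.0, 11.7]
ee_rot: [-178.8, 0.1, 91.8]
force: [-16.4, -3.8, 2.0]
gripper_width: 0.2
gripper_force: 8.2
```

Call:
apply_moves(
  deltas=[
    [0,0.0003,0,0.001,-1],
    [0.0001,0.0006,0,0.002,-1],
    [0.0001,0.0009,0,0.002,-1],
    [0.0002,0.0012,0,0.003,-1],
    [0.0002,0.0014,0,0.003,-1],
  ],
)

```text
time_s: 35.35
ee_pos: [586.0, 47.1, 11.4]
ee_rot: [-178.7, 0.1, 91.6]
force: [-18.3, -4.1, 1.9]
gripper_width: 0.4
gripper_force: 9.1
```

Call:
apply_moves(
  deltas=[
    [0,0.0002,0,0,-1],
    [0,0.0004,0,0,-1],
    [0,0.0005,0,0,-1],
    [0,0.0006,0,0,-1],
    [0,0.0007,0,0,-1],
  ],
)

```text
time_s: 35.85
ee_pos: [586.2, 47.1, 11.3]
ee_rot: [-178.6, 0.1, 91.6]
force: [-19.2, -3.8, 3.2]
gripper_width: 0.5
gripper_force: 9.5
```

Call:
apply_moves(
  deltas=[
    [0,0.0001,0,0,-1],
    [0,0.0002,0,0,-1],
    [0,0.0002,0,0,-1],
  ],
)

```text
time_s: 36.15
ee_pos: [586.2, 47.1, 11.2]
ee_rot: [-178.6, 0.1, 91.6]
force: [-19.5, -3.7, 3.0]
gripper_width: 0.2
gripper_force: 9.6
```

Call:
apply_moves(
  deltas=[
    [0,0.0002,0,0,-1],
    [0,0.0003,0,0,-1],
    [0,0.0003,0,0,-1],
  ],
)

```text
time_s: 36.45
ee_pos: [586.2, 47.1, 11.2]
ee_rot: [-178.5, 0.1, 91.6]
force: [-19.8, -4.3, 3.0]
gripper_width: 0.4
gripper_force: 9.8
```

Call:
apply_moves(
  deltas=[
    [0,-0.02,0,0,-1],
    [0,-0.024,-0.02,0,-1],
    [-0.01,-0.024,-0.05,0,-1],
    [-0.055,-0.024,-0.053,0,-1],
    [-0.1,-0.024,-0.053,0,-1],
  ],
)

```text
time_s: 36.95
ee_pos: [579.1, -52.6, 69.4]
ee_rot: [179.6, 0.1, 91.8]
force: [0.2, -0.2, -0.0]
gripper_width: 0.2
gripper_force: 0.0
```

Call:
apply_moves(
  deltas=[
    [-0.045,0,0,0,-1],
    [-0.09,0,0,0,-1],
    [-0.11,0,0.005,0,-1],
    [-0.11,0,0.035,0,-1],
    [-0.11,0,0.053,0,-1],
  ],
)

```text
time_s: 37.45
ee_pos: [580.4, -163.4, 13.4]
ee_rot: [179.9, 0.0, 91.5]
force: [-0.6, 0.4, -0.7]
gripper_width: 0.4
gripper_force: 0.0
```

Call:
apply_moves(
  deltas=[
    [0,0.0025,0,0,-1],
    [0,0.005,0,0,-1],
    [0,0.0075,0,0,-1],
    [0,0.009,0,0,-1],
    [0,0.0105,0,0,-1],
  ],
)

```text
time_s: 37.95
ee_pos: [591.1, -161.5, 15.0]
ee_rot: [179.9, 0.0, 91.6]
force: [0.6, -1.0, 0.3]
gripper_width: 0.5
gripper_force: 0.0
```

Call:
apply_moves(
  deltas=[
    [0,0.001,0.001,-0.002,-1],
    [0,0.002,0.002,-0.004,-1],
    [0,0.003,0.002,-0.006,-1],
    [0,0.004,0.002,-0.008,-1],
    [0,0.005,0.002,-0.01,-1],
  ],
)

```text
time_s: 38.45
ee_pos: [592.5, -161.5, 11.3]
ee_rot: [-179.7, -0.0, 92.2]
force: [-7.1, -2.2, 0.5]
gripper_width: 0.3
gripper_force: 3.7
```

Call:
apply_moves(
  deltas=[
    [-0.0001,0.0008,0,0,-1],
    [-0.0002,0.0016,0,0,-1],
    [-0.0003,0.0024,0,0,-1],
    [-0.0004,0.0031,0,0,-1],
    [-0.0005,0.0038,0,0,-1],
  ],
)

```text
time_s: 38.95
ee_pos: [593.2, -161.5, 10.4]
ee_rot: [-179.3, -0.1, 92.2]
force: [-11.9, -2.2, 0.6]
gripper_width: 0.3
gripper_force: 6.1
```

Call:
apply_moves(
  deltas=[
    [-0.0002,0.0006,-0.0005,0,-1],
    [-0.0004,0.0012,-0.0005,0,-1],
    [-0.0005,0.0018,-0.0005,0,-1],
    [-0.0006,0.0024,-0.0005,0,-1],
    [-0.0007,0.0029,-0.0005,0,-1],
  ],
)

```text
time_s: 39.45
ee_pos: [593.8, -161.5, 10.2]
ee_rot: [-179.0, -0.2, 92.3]
force: [-16.4, -0.9, 1.9]
gripper_width: 0.5
gripper_force: 7.8
```

Call:
apply_moves(
  deltas=[
    [-0.0002,0.0003,0,0,-1],
    [-0.0003,0.0006,0,0,-1],
    [-0.0004,0.0009,0,0,-1],
    [-0.0005,0.0012,0,0,-1],
    [-0.0006,0.0014,0,0,-1],
  ],
)

```text
time_s: 39.95
ee_pos: [593.9, -161.5, 9.8]
ee_rot: [-178.8, -0.3, 92.3]
force: [-16.3, -0.2, 2.7]
gripper_width: 0.2
gripper_force: 8.5
```

Call:
apply_moves(
  deltas=[
    [-0.0001,0.0004,0,0,-1],
    [-0.0002,0.0007,0,0,-1],
    [-0.0003,0.001,0,0,-1],
    [-0.0003,0.0013,0,0,-1],
    [-0.0003,0.0015,0,0,-1],
  ],
)

```text
time_s: 40.45
ee_pos: [594.2, -161.5, 9.5]
ee_rot: [-178.7, -0.3, 92.3]
force: [-18.9, 0.0, 3.1]
gripper_width: 0.5
gripper_force: 9.5
```

Call:
apply_moves(
  deltas=[
    [0,0.0002,0,0,-1],
    [0,0.0004,0,0,-1],
    [0,0.0005,0,0,-1],
    [0,0.0006,0,0,-1],
    [0,0.0007,0,0,-1],
  ],
)

```text
time_s: 40.95
ee_pos: [594.7, -161.6, 9.4]
ee_rot: [-178.6, -0.3, 92.3]
force: [-19.0, -0.8, 2.6]
gripper_width: 0.7
gripper_force: 9.7
```

Call:
apply_moves(
  deltas=[
    [0,0.0002,0,0,-1],
    [0,0.0003,0,0,-1],
    [0,0.0004,0,0,-1],
    [0,0.0005,0,0,-1],
    [0,0.0005,0,0,-1],
  ],
)

```text
time_s: 41.45
ee_pos: [594.8, -161.6, 9.4]
ee_rot: [-178.6, -0.3, 92.3]
force: [-20.1, -0.7, 2.0]
gripper_width: 0.6
gripper_force: 10.0
```

Both ends are seated and bearing at about 20 N, against a sliding force of about 16.5 N. Now the latch: retreat, rise and go to the outer side of the red post.

Call:
apply_moves(
  deltas=[
    [0,-0.02,0,0,-1],
    [0,-0.05,-0.01,0,-1],
    [0,-0.055,-0.05,0,-1],
    [-0.02,-0.07,-0.095,0,-1],
    [-0.065,-0.085,-0.1,-0.08,-1],
  ],
)

```text
time_s: 41.95
ee_pos: [527.4, -231.0, 118.2]
ee_rot: [179.4, 0.3, 97.1]
force: [1.4, -0.8, 0.8]
gripper_width: 0.0
gripper_force: 0.0
```

```bash
python3 - <<'E'
from h import *
to(514.5,-272.7,45,97)
E
```

```text
t 41.95 p [ 527.4 -231.   118.2] yaw 97.11 F [ 1.42 -0.76  0.79] w 0.0
tx,ty,tz mm, roll rad [-39.8 -18.   73.2] 0.0019
```

Call:
apply_moves(
  deltas=[
    [-0.02,-0.009,0,0,-1],
    [-0.04,-0.018,0,0,-1],
    [-0.04,-0.018,0.02,0,-1],
    [-0.04,-0.018,0.05,0,-1],
    [-0.04,-0.018,0.07,0,-1],
  ],
)

```text
time_s: 42.45
ee_pos: [510.7, -273.3, 41.3]
ee_rot: [179.9, -0.0, 96.7]
force: [-0.6, 0.2, -0.2]
gripper_width: 0.7
gripper_force: 0.0
```

```bash
python3 - <<'E'
from h import *
to(514.5,-272.7,45,97)
import cv2
a=cams.grab_frame("top");cv2.imwrite("pics/t6.png",cv2.resize(a[145:245,275:415],None,fx=5.7,fy=5.7,interpolation=cv2.INTER_CUBIC))
E
```

```text
t 42.45 p [ 510.7 -273.3   41.3] yaw 96.72 F [-0.56  0.23 -0.17] w 0.7
tx,ty,tz mm, roll rad [ 0.2  3.8 -3.7] -0.0049
```

View pics/t6.png

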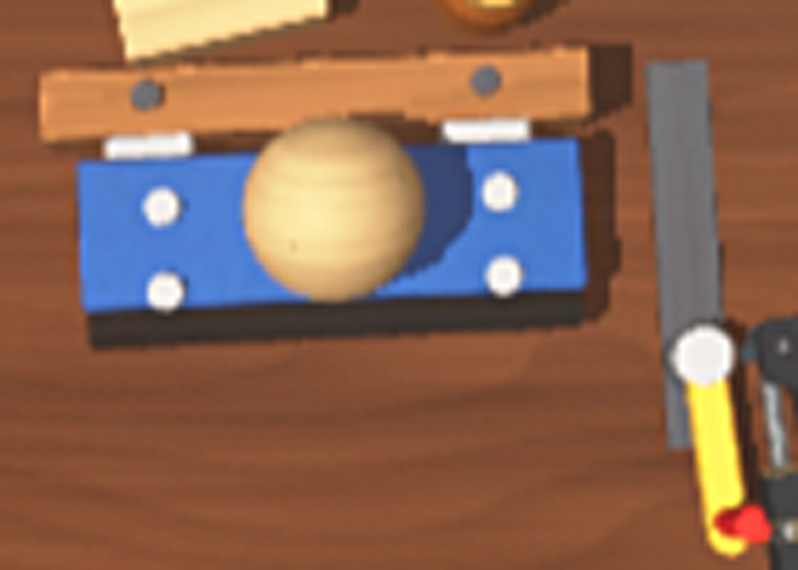

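```bash
python3 - <<'E'
from h import *
import cv2
a=cams.grab_frame("top"); c=cams.get_calibration("top")
b=a.astype(float); 
def edge(cols,r0,r1,f,z):
    p=[]
    for u in cols:
        s=f(b[r0:r1,u]); g=np.abs(np.diff(s)); k=g.argmax()
        w=g[max(0,k-1):k+2]; p.append(ray(c,(u,r0+max(0,k-1)+.5+(w*np.arange(len(w))).sum()/w.sum()),z)[:2])
    p=np.array(p); k=np.polyfit(p[:,1],p[:,0],1)
    r=p[:,0]-np.polyval(k,p[:,1]); m=abs(r)<1.5; k=np.polyfit(p[m,1],p[m,0],1)
    return np.degrees(np.arctan(-k[0])),np.polyval(k,-45),m.sum(),r.std()
blue=lambda s:s[:,0]-s[:,2]; red=lambda s:s[:,2]-s[:,0]
print("block far",edge(list(range(291,317))+list(range(351,374)),167,180,blue,40))
print("block near blue",edge(list(range(293,317))+list(range(340,374)),192,203,blue,40))
print("stop far",edge(list(range(285,292))+list(range(335,345))+list(range(370,376)),149,161,lambda s:s[:,2],50))
print("bolts")
E
```

```text
block far (np.float64(2.39181222909211), np.float64(687.5612068400063), np.int64(44), np.float64(2.313104274408002))
block near blue (np.float64(0.4529080410163927), np.float64(617.7609960839118), np.int64(19), np.float64(5.555727911950296))
stop far (np.float64(2.0109230007513794), np.float64(728.5566953345597), np.int64(21), np.float64(0.7831726240377735))
bolts
```

The angles differ by about 0.3°, so the left end may be standing off by up to 0.7 mm. There's time, so I'll re-press the left end before closing the latch.

Call:
apply_moves(
  deltas=[
    [0,0,-0.03,0,-1],
    [0,0,-0.06,0,-1],
    [0.045,0.014,-0.06,0,-1],
    [0.09,0.028,-0.06,0,-1],
    [0.135,0.042,-0.06,0,-1],
  ],
)

```text
time_s: 43.05
ee_pos: [537.8, -133.0, 104.6]
ee_rot: [179.7, 0.1, 96.7]
force: [-0.2, -0.4, 1.0]
gripper_width: 0.3
gripper_force: 0.0
```

Call:
apply_moves(
  deltas=[
    [0.045,0.014,0,0.02,-1],
    [0.09,0.028,0,0.04,-1],
    [0.135,0.042,0,0.06,-1],
    [0.176,0.055,0,0.08,-1],
    [0.176,0.055,0,0.08,-1],
  ],
)

```text
time_s: 43.55
ee_pos: [572.2, 52.3, 104.3]
ee_rot: [179.7, -0.1, 92.5]
force: [-0.5, -0.4, -0.5]
gripper_width: 0.4
gripper_force: 0.0
```

```bash
python3 - <<'E'
from h import *
to(576,47.5,12,92)
E
```

```text
t 43.55 p [572.2  52.3 104.3] yaw 92.49 F [-0.45 -0.43 -0.5 ] w 0.4
tx,ty,tz mm, roll rad [-4.9  3.5 92.3] 0.0086
```

Call:
apply_moves(
  deltas=[
    [-0.002,0,0.03,0,-1],
    [-0.004,0,0.06,0,-1],
    [-0.005,0,0.088,0,-1],
    [-0.005,0.004,0.09,0,-1],
    [-0.005,0.008,0.09,0,-1],
  ],
)

```text
time_s: 44.05
ee_pos: [579.3, 42.0, 13.3]
ee_rot: [179.9, -0.0, 92.2]
force: [0.9, 0.4, 0.2]
gripper_width: 0.4
gripper_force: 0.0
```

Call:
apply_moves(
  deltas=[
    [0,0.0015,0,0,-1],
    [0,0.003,0,0,-1],
    [0,0.0045,0,0,-1],
    [0,0.0055,0,0,-1],
    [0,0.0065,0,0,-1],
  ],
)

```text
time_s: 44.55
ee_pos: [583.8, 42.6, 12.6]
ee_rot: [-179.9, 0.0, 92.2]
force: [-3.0, -1.3, 0.9]
gripper_width: 0.4
gripper_force: 1.6
```

Call:
apply_moves(
  deltas=[
    [0.0001,0.0008,0,0,-1],
    [0.0002,0.0016,0,0,-1],
    [0.0003,0.0022,0,0,-1],
    [0.0004,0.0028,0,0,-1],
    [0.0005,0.0032,0,0,-1],
  ],
)

```text
time_s: 45.05
ee_pos: [584.5, 42.7, 11.5]
ee_rot: [-179.6, 0.0, 92.2]
force: [-6.8, -1.6, 0.9]
gripper_width: 0.4
gripper_force: 3.9
```

Call:
apply_moves(
  deltas=[
    [0.0001,0.001,0,0,-1],
    [0.0002,0.002,0,0,-1],
    [0.0003,0.003,0,0,-1],
    [0.0004,0.0036,0,0,-1],
    [0.0005,0.004,0,0,-1],
  ],
)

```text
time_s: 45.55
ee_pos: [585.2, 42.8, 10.6]
ee_rot: [-179.1, 0.1, 92.2]
force: [-12.7, -4.4, 1.5]
gripper_width: 0.3
gripper_force: 6.4
```

Call:
apply_moves(
  deltas=[
    [0.0001,0.0004,0,0,-1],
    [0.0001,0.0008,0,0,-1],
    [0.0001,0.0012,0,0,-1],
    [0.0001,0.0014,0,0,-1],
    [0.0001,0.0016,0,0,-1],
  ],
)

```text
time_s: 46.05
ee_pos: [585.4, 42.8, 10.2]
ee_rot: [-179.0, 0.1, 92.2]
force: [-14.4, -4.5, 2.2]
gripper_width: 0.6
gripper_force: 7.3
```

Call:
apply_moves(
  deltas=[
    [0,0.0006,-0.0005,0,-1],
    [0,0.001,-0.0005,0,-1],
    [0,0.0014,-0.0005,0,-1],
    [0,0.0018,-0.0005,0,-1],
    [0,0.002,-0.0005,0,-1],
  ],
)

```text
time_s: 46.55
ee_pos: [585.8, 42.8, 10.3]
ee_rot: [-178.8, 0.1, 92.2]
force: [-16.1, -5.6, 2.7]
gripper_width: 0.4
gripper_force: 8.6
```

Call:
apply_moves(
  deltas=[
    [0,0.0003,0,0,-1],
    [0,0.0006,0,0,-1],
    [0,0.0008,0,0,-1],
    [0,0.001,0,0,-1],
    [0,0.0011,0,0,-1],
  ],
)

```text
time_s: 47.05
ee_pos: [586.0, 42.9, 10.1]
ee_rot: [-178.6, 0.1, 92.2]
force: [-18.9, -4.1, 2.1]
gripper_width: 0.7
gripper_force: 9.2
```

Call:
apply_moves(
  deltas=[
    [0,0.0002,0,0,-1],
    [0,0.0004,0,0,-1],
    [0,0.0005,0,0,-1],
    [0,0.0006,0,0,-1],
    [0,0.0006,0,0,-1],
  ],
)

```text
time_s: 47.55
ee_pos: [586.1, 42.9, 9.9]
ee_rot: [-178.6, 0.1, 92.2]
force: [-18.5, -4.4, 2.0]
gripper_width: 0.3
gripper_force: 9.5
```

Call:
apply_moves(
  deltas=[
    [0,-0.02,0,0,-1],
    [0,-0.04,-0.02,0,-1],
    [-0.02,-0.05,-0.06,0,-1],
    [-0.065,-0.06,-0.095,0,-1],
    [-0.11,-0.07,-0.095,0,-1],
  ],
)

```text
time_s: 48.05
ee_pos: [536.0, -66.2, 112.3]
ee_rot: [179.3, 0.1, 92.4]
force: [1.2, 0.1, 0.1]
gripper_width: 0.7
gripper_force: 0.0
```

Call:
apply_moves(
  deltas=[
    [-0.045,0,0,0,-1],
    [-0.09,0,0,-0.02,-1],
    [-0.135,0,0,-0.04,-1],
    [-0.18,0,0,-0.06,-1],
    [-0.205,0,0,-0.08,-1],
  ],
)

```text
time_s: 48.55
ee_pos: [541.1, -274.6, 108.3]
ee_rot: [179.8, 0.2, 96.7]
force: [0.0, -0.9, -0.6]
gripper_width: 0.3
gripper_force: 0.0
```

```bash
python3 - <<'E'
from h import *
to(514.5,-274,45,97)
E
```

```text
t 48.55 p [ 541.1 -274.6  108.3] yaw 96.69 F [ 0.05 -0.94 -0.61] w 0.3
tx,ty,tz mm, roll rad [  3.7 -26.3  63.3] -0.0054
```

Call:
apply_moves(
  deltas=[
    [0,-0.013,0,0,-1],
    [0,-0.026,0.015,0,-1],
    [0,-0.026,0.04,0,-1],
    [0.002,-0.026,0.062,0,-1],
    [0.006,-0.026,0.062,0,-1],
  ],
)

```text
time_s: 49.05
ee_pos: [511.5, -266.2, 43.4]
ee_rot: [-179.8, -0.2, 96.8]
force: [0.1, 0.9, 0.3]
gripper_width: 0.3
gripper_force: 0.0
```

Call:
apply_moves(
  deltas=[
    [0.003,0,0,0,-1],
    [0.006,0,0,0,-1],
    [0.009,0,0,0,-1],
    [0.0095,0,0,0,-1],
    [0.0095,0,0,0,-1],
  ],
)

```text
time_s: 49.55
ee_pos: [512.8, -258.4, 46.6]
ee_rot: [179.9, 0.0, 96.8]
force: [-0.3, -0.6, 0.4]
gripper_width: 0.5
gripper_force: 0.4
```

Call:
apply_moves(
  deltas=[
    [0.0048,-0.0013,0,0.06,-1],
    [0.0097,-0.0023,0,0.12,-1],
    [0.0147,-0.003,0,0.18,-1],
    [0.0197,-0.0034,0,0.24,-1],
    [0.0247,-0.0035,0,0.3,-1],
  ],
)

```text
time_s: 50.05
ee_pos: [506.8, -234.6, 46.4]
ee_rot: [179.9, 0.0, 79.4]
force: [-0.0, -1.3, -0.7]
gripper_width: 0.4
gripper_force: 0.7
```

```bash
python3 - <<'E'
from h import *
to(514.5,-274,45,79)
s=env.state();a=np.radians(s['ee_rot'][2]);d=np.array([590.9,-229.4])-s['ee_pos'][:2]
print("pivot in tool",np.cos(a)*d[0]+np.sin(a)*d[1],np.sin(a)*d[0]-np.cos(a)*d[1],s['qpos'])
E
```

```text
t 50.05 p [ 506.8 -234.6   46.4] yaw 79.43 F [-0.04 -1.31 -0.69] w 0.4
tx,ty,tz mm, roll rad [-37.3  14.8   1.4] 0.0074
pivot in tool 20.52466694212457 81.70099241473224 [-2.60245540e+01  2.58169820e+01  1.04876657e+02  1.63234934e-02
  4.91548885e+01 -1.54611702e+01]
```

Call:
apply_moves(
  deltas=[
    [0.0049,-0.0011,0,0.06,-1],
    [0.0099,-0.0019,0,0.12,-1],
    [0.015,-0.0024,0,0.18,-1],
    [0.02,-0.0025,0,0.24,-1],
    [0.0251,-0.0024,0,0.3,-1],
  ],
)

```text
time_s: 50.55
ee_pos: [509.3, -209.6, 46.4]
ee_rot: [179.8, -0.0, 62.2]
force: [0.1, -1.7, -1.1]
gripper_width: 0.7
gripper_force: 1.2
```

Call:
apply_moves(
  deltas=[
    [0.0049,-0.0011,0,0.06,-1],
    [0.0099,-0.0019,0,0.12,-1],
    [0.015,-0.0024,0,0.18,-1],
    [0.02,-0.0025,0,0.24,-1],
    [0.0251,-0.0024,0,0.3,-1],
  ],
)

```text
time_s: 51.05
ee_pos: [519.3, -186.7, 46.4]
ee_rot: [179.8, -0.1, 45.1]
force: [1.1, -3.2, -1.0]
gripper_width: 0.1
gripper_force: 1.6
```

Call:
apply_moves(
  deltas=[
    [0.0049,-0.0011,0,0.06,-1],
    [0.0099,-0.0019,0,0.12,-1],
    [0.015,-0.0024,0,0.18,-1],
    [0.02,-0.0025,0,0.24,-1],
    [0.0251,-0.0024,0,0.3,-1],
  ],
)

```text
time_s: 51.55
ee_pos: [534.4, -166.8, 46.3]
ee_rot: [179.9, -0.1, 27.9]
force: [-0.8, -3.3, -0.5]
gripper_width: -0.1
gripper_force: 1.2
```

```bash
python3 - <<'E'
from h import *
to(514.5,-274,45,2)
s=env.state();a=np.radians(s['ee_rot'][2]);d=np.array([590.9,-229.4])-s['ee_pos'][:2]
print("pivot in tool",np.cos(a)*d[0]+np.sin(a)*d[1],np.sin(a)*d[0]-np.cos(a)*d[1],s['qpos'])
E
```

```text
t 51.55 p [ 534.4 -166.8   46.3] yaw 27.87 F [-0.83 -3.33 -0.5 ] w -0.1
tx,ty,tz mm, roll rad [-67.7  85.5   1.3] 0.4515
pivot in tool 20.704691553735348 81.77144690611932 [-1.84971163e+01  2.59292641e+01  1.04672861e+02 -3.15236874e-02
  4.92774021e+01  4.36553721e+01]
```

Call:
apply_moves(
  deltas=[
    [0.0049,-0.0011,0,0.06,-1],
    [0.0099,-0.0019,0,0.12,-1],
    [0.015,-0.0024,0,0.18,-1],
    [0.02,-0.0025,0,0.24,-1],
    [0.0251,-0.0024,0,0.3,-1],
  ],
)

```text
time_s: 52.05
ee_pos: [554.6, -152.5, 46.1]
ee_rot: [180.0, -0.0, 10.7]
force: [-1.6, -2.1, 0.3]
gripper_width: 0.5
gripper_force: 0.9
```

Call:
apply_moves(
  deltas=[
    [0.0025,-0.0006,0,0.03,-1],
    [0.0049,-0.0011,0,0.06,-1],
    [0.0074,-0.0015,0,0.09,-1],
    [0.0099,-0.0019,0,0.12,-1],
    [0.0115,-0.002,0,0.14,-1],
  ],
)

```text
time_s: 52.55
ee_pos: [559.7, -148.8, 45.9]
ee_rot: [-180.0, 0.7, 2.8]
force: [-16.8, -5.8, 12.2]
gripper_width: 0.7
gripper_force: 8.8
```

Call:
apply_moves(
  deltas=[
    [0.0006,0,0,0.005,-1],
    [0.0012,0,0,0.01,-1],
    [0.0018,0,0,0.01,-1],
    [0.0024,0,0,0.01,-1],
    [0.003,0,0,0.01,-1],
  ],
)

```text
time_s: 53.05
ee_pos: [559.8, -148.6, 46.0]
ee_rot: [-179.9, 1.0, 2.3]
force: [-21.6, -5.7, 16.3]
gripper_width: 0.2
gripper_force: 11.4
```

The push stopped short of where I expected at 21 N. I'll look before pressing further.

```bash
python3 - <<'E'
from h import *
import cv2
t=cams.grab_frame("top")[155:250,320:415]; s=cams.grab_frame("scene")[160:290,205:345]
t=cv2.resize(t,(400,400),interpolation=cv2.INTER_CUBIC); s=cv2.resize(s,(400,372),interpolation=cv2.INTER_CUBIC)
o=np.zeros((400,800,3),np.uint8);o[:,:400]=t;o[:372,400:]=s;cv2.imwrite("pics/m.png",o)
E
```

```text
(no output)
```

View pics/m.png

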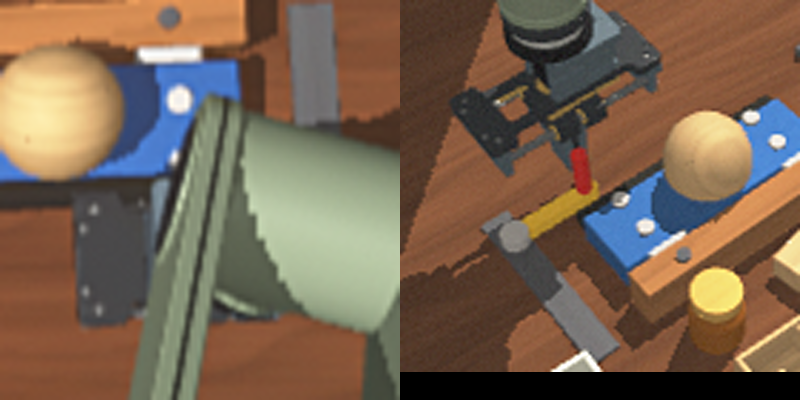

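The scene view shows the bar lying behind the block, nearly parallel to the stop (pivot at (515,235), bar tip at (597,190) in the crop). I'll compute the angle.

```bash
python3 - <<'E'
from h import *
import cv2
a=cams.grab_frame("scene"); c=cams.get_calibration("scene")
h=cv2.cvtColor(a,cv2.COLOR_BGR2HSV); box=np.zeros(h.shape[:2],bool); box[205:260,240:285]=1
y=(abs(h[...,0].astype(int)-25)<8)&(h[...,1]>150)&(h[...,2]>90)&box
r=((h[...,0]<8)|(h[...,0]>172))&(h[...,1]>170)&(h[...,2]>90)&box
v,u=np.nonzero(y);print(y.sum(),u.min(),u.max(),v.min(),v.max())
p=np.array([ray(c,q,28)[:2] for q in zip(u,v)]);k=np.linalg.svd(p-p.mean(0))[2][0];print("bar yellow dir deg",np.degrees(np.arctan2(k[1],k[0]))%180,p.mean(0))
v,u=np.nonzero(r);print("post",r.sum(),u.mean(),v.min(),v.max())
P=ray(c,(u.mean(),(v.min()+v.max())/2),56);print("post56",P,"expected closed ~(588,-149.5)")
print("pivot",ray(c,(245.25,242.1),30)); to(559,-149,46,2)
E
```

```text
204 248 274 223 243
bar yellow dir deg 90.27718308221395 [ 591.40202603 -184.61581362]
post 85 268.1411764705882 212 227
post56 [ 584.30357856 -151.17578698   56.        ] expected closed ~(588,-149.5)
pivot [ 593.89158277 -231.96127095   30.        ]
t 53.2 p [ 559.8 -148.6   46. ] yaw 2.28 F [-20.7   -5.89  14.69] w 0.5
tx,ty,tz mm, roll rad [-0.8  0.4 -0. ] 0.0049
```

The contact geometry is consistent with the latch's end stop (abrupt, with the bar at about 93–95° ± 2°). I'll back off and check the angle against the pivot from the top camera.

Call:
apply_moves(
  deltas=[
    [-0.015,0,0,0,-1],
    [-0.045,0,0,0,-1],
    [-0.06,0,-0.03,0,-1],
    [-0.07,0,-0.07,0,-1],
    [-0.09,0.03,-0.09,0,-1],
  ],
)

```text
time_s: 53.7
ee_pos: [481.6, -180.2, 139.1]
ee_rot: [180.0, -0.3, 2.4]
force: [1.2, -1.5, 1.1]
gripper_width: 0.5
gripper_force: 0.0
```

Call:
apply_moves(
  deltas=[
    [-0.03,0.03,-0.01,0,-1],
    [-0.06,0.06,-0.02,0,-1],
    [-0.09,0.09,-0.03,0,-1],
    [-0.11,0.12,-0.03,0,-1],
    [-0.11,0.12,-0.03,0,-1],
  ],
)

```text
time_s: 54.2
ee_pos: [373.2, -308.6, 166.7]
ee_rot: [179.9, -0.1, 1.9]
force: [0.5, -0.1, -0.6]
gripper_width: 0.4
gripper_force: 0.0
```

```bash
python3 - <<'E'
from h import *
import cv2
a=cams.grab_frame("top"); c=cams.get_calibration("top")
def meas(a):
    h=cv2.cvtColor(a,cv2.COLOR_BGR2HSV).astype(int); B=np.zeros(h.shape[:2],bool); B[170:245,355:415]=1
    r=((h[...,0]<6)|(h[...,0]>174))&(h[...,1]>190)&(h[...,2]>80)&B
    y=(abs(h[...,0]-26)<7)&(h[...,1]>150)&(h[...,2]>120)&B
    w=(h[...,1]<60)&(h[...,2]>150)&B; w[:,:390]=0
    piv=ray(c,(703.5/5.7+274.5,353.5/5.7+144.5),30)
    for n,m,z in(("red",r,70),("yellow",y,28),("pivotwhite",w,30)):
        v,u=np.nonzero(m); 
        if len(u)==0: print(n,0);continue
        p=np.array([ray(c,q,z)[:2] for q in zip(u,v)]); d=p.mean(0)-piv[:2]; k=np.linalg.svd(p-p.mean(0))[2][0]
        print(n,len(u),u.mean().round(1),v.mean().round(1),"from pivot",d.round(1),np.degrees(np.arctan2(d[1],d[0])).round(1),"axis",np.degrees(np.arctan2(k[1],k[0])).round(1)%180)
meas(cv2.imread("pics/top0.png"));print();meas(a)
s=env.state();print(s['time_s'],s['ee_pos'])
E
```

```text
red 40 405.6 236.3 from pivot [-79.9 -10.1] -172.8 axis 88.4
yellow 163 400.1 224.8 from pivot [-49.4  -5.3] -173.8 axis 4.699999999999989
pivotwhite 88 398.0 206.8 from pivot [-0.9 -0.1] -173.3 axis 110.3

red 24 370.0 207.0 from pivot [-3.6 80.7] 92.6 axis 139.4
yellow 129 380.8 208.1 from pivot [-4.  46.2] 95.0 axis 94.1
pivotwhite 90 398.2 207.0 from pivot [-1.4 -0.7] -153.1 axis 172.8
54.25 [ 374.04729551 -306.92279557  166.30806521]
```

The post bears 92.6° from the pivot and closed is about 92.1°, so the latch is fully closed. The robot is clear of everything.

```bash
python3 -c "
from workcell import env
print(env.job_done())"
```

```text
the job is handed in; nothing more can be done
None
```

I walked the block onto both pads and pressed it there with about 19–20 N at each end (it slid at about 16–17 N; pushes stayed below 22 N in every reading), then swung the latch closed (camera reading within about 0.5° of fully closed) and handed the job in at 54 s with the arm clear; the last top-camera check had the block within about 0.3° of the stop, and I pressed the left end once more after that without re-measuring the angle.

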